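# Open the tester bay that holds the bushing

## Task

One bay of the grey bench tester holds the tan bushing, seen through its lid window; the other holds a steel cup that is still under test. Open the bushing's bay for unloading: press its orange release tab with the fingertips so that the lid springs up, then push that lid all the way back against its stop and move clear. Pick nothing up: both parts stay in their nests, the other lid stays shut, and the things lying round the tester stay where they are.

Things in the scene. Friction and masses are not known exactly. Their poses are not given: they have to be found in the camera images.
- tester: grey bench tester fixed to the bench, 48 mm high without its lids, 54 with. Origin on the bench; the housing runs from x = -56 mm (front, towards the robot, with two orange release tabs) to +75 mm (back), y = -98 to +98 mm, z up. Left bay centred at y = +47 mm, right bay at y = -47 mm; each has its own lid (aluminium frame, clear window), hinged at the back
- bushing: tan flanged plastic bushing, 28 mm across, 18 mm high, lying loose in the rubber nest of one of the two bays under its lid; origin at the centre of its underside
- steel_cup: grey turned steel cup, 38 mm across, 26 mm high, lying loose in the nest of the other bay; origin at the centre of its underside
- spare_bushing: bystander: smaller tan bushing, 24 mm across, 18 mm high, standing on the bench right of the tester; origin at the centre of its underside
- tall_cup: bystander: steel cup, 32 mm across, 34 mm high, standing on the bench right of the tester; origin at the centre of its underside
- marker: bystander: white marker pen with black cap, 137 mm long, 17 mm thick, lying on the bench; origin at the middle of its underside, long axis y
- bay_left (a point): centre of the nest floor of the left bay (robot's left), 15 mm above the bench
- tab_left_pad (a point): point to press on top of the left orange tab, 35 mm above the bench at rest (tester x = -94 mm). The flat pad is 28 mm wide (along y) and reaches 14 mm forward and 26 mm back from this point, to the latch's upright hook, which tops out 26 mm above the pad and leans up to 8 mm forward as the tab goes down
- lid_left_edge (a point): middle of the front edge of the left lid, half-way through its thickness; moves with the lid, 111 mm from the hinge line. The lid is 88 mm wide, 6 mm thick; a 20 mm wide latch tongue stands out 7 mm beyond the edge at mid-width
- lid_left (a joint): opening angle (rad) of the left lid: 0 shut and latched, about 0.8 when the spring pin has lifted it, 1.92 at its stop, leaning back. Hinge line along the tester's y at tester x = +55, z = 51 mm; the free front edge swings up and back. Beyond 0.8 the stiff hinge stays where it is left; about 1.5 N on the edge, square to the lid, moves it
- tab_left (a joint): angle (rad) by which the orange tab of the left bay is pressed down: 0 at rest, frees the lid at about 0.2, stop at 0.28 (pad point some 9 mm lower). About 5 N straight down on its pad presses it to the stop; it springs back by itself
- bay_right (a point): centre of the nest floor of the right bay (robot's right), 15 mm above the bench
- tab_right_pad (a point): point to press on top of the right orange tab, 35 mm above the bench at rest (tester x = -94 mm). The flat pad is 28 mm wide (along y) and reaches 14 mm forward and 26 mm back from this point, to the latch's upright hook, which tops out 26 mm above the pad and leans up to 8 mm forward as the tab goes down
- lid_right_edge (a point): middle of the front edge of the right lid, half-way through its thickness; moves with the lid, 111 mm from the hinge line. The lid is 88 mm wide, 6 mm thick; a 20 mm wide latch tongue stands out 7 mm beyond the edge at mid-width
- lid_right (a joint): opening angle (rad) of the right lid: 0 shut and latched, about 0.8 when the spring pin has lifted it, 1.92 at its stop, leaning back. Hinge line along the tester's y at tester x = +55, z = 51 mm; the free front edge swings up and back. Beyond 0.8 the stiff hinge stays where it is left; about 1.5 N on the edge, square to the lid, moves it
- tab_right (a joint): angle (rad) by which the orange tab of the right bay is pressed down: 0 at rest, frees the lid at about 0.2, stop at 0.28 (pad point some 9 mm lower). About 5 N straight down on its pad presses it to the stop; it springs back by itself

How it is judged:
By the outcome, as a careful person would: the job done as asked, in the order asked, and still so for the second after the job is handed in, with the robot touching nothing.
It also fails if it takes over 40 s, if anything falls off the work surface, if the arm or the gripper's body presses on something with over 40 N, if the wrist force passes 120 N, or if a joint passes its speed limit or range.

## Robot

A 6-joint arm with a two-finger parallel gripper is mounted at the origin on the work surface; the furniture and walls round the work are solid. World frame = base frame: x ahead of the robot, y to its left, z up, the work surface at z = 0. Lengths are in mm, angles in degrees, forces in N, time in s.
With the tool pointing down it reaches from about 225 to 725 mm from the base axis. Payload 3.1 kg.
Tool frame: the origin (TCP) lies midway between the tips of the shut fingers; the grasp point (between the pads) lies 19 mm behind it; z points along the fingers, y is the direction in which the jaws open and shut (so a half turn about z gives the same grasp; the last joint's range is limited). The gripper opens to 85 mm and grips with 20 to 120 N. Pads are 22 mm wide; open, the fingers measure 114 mm over their backs; the gripper's body (76 mm by 85 mm) begins 54 mm behind the grasp point. The pads swing forward as they close: fully open they stand 13 mm farther back than shut.
Start: joints at [-81.979, 2.75, 5.684, 92.934, 0, 82.678], TCP at [138.905, -506.283, 231.312] pointing down, gripper open.
Joint ranges: [-166.93, 166.93], [-56.73, 111.36], [-69.38, 81.34], [-121.58, 131.49], [-85.45, 84.26], [-180, 180]. Speed limits (degrees/s): [159.86, 159.86, 180, 180, 180, 180].

## Interface

Orientations are given as a 3x3 rotation matrix whose columns are the frame's x, y, z axes.
In Python, from rig import bot, imaging, spotter gives the robot as it stands.
- The arm moves only by the shell command python3 -m pendant 'ROWS' [OPENING] [FORCE]. ROWS is text: rows parted by semicolons, each of 6 numbers parted by spaces: the shift along the tool's x, y, z in mm, then the turn, a rotation vector about the tool's x, y, z in rad. A call has 1 to 20 rows; each row is the pose to reach, as a shift and turn from the pose commanded when the call began, along the tool's axes at that moment; what a row does not reach only later rows make up. A row lasts 1/12 s, in which the tool goes at most 41.7 mm and 7.16 degrees, less where a joint would pass 70% of its speed; a pose out of reach is approached as far as the arm can. A call with a gripper value outside its range is refused whole. OPENING is the closure in counts, from 0 (fully open) to 255 (shut), set as the call begins (- or left out, the last holds). The fingers move at their own pace and stop on an object; FORCE is the grip in N (left out, the last holds). Time passes only in rows, so rows that repeat a pose let the fingers close. It gives the time, the measured TCP pose, the force and the opening at its end, in the units of the state.
- bot.state(): the state, without advancing time (a new reading comes with each control period).
- imaging.grab_frame(name): name is "scene" or "side" or "wrist"; returns a dict with "image" (480x640x3 uint8, red, green, blue), "depth" (480x640 float32, mm along the optical axis (not along the pixel's ray), 0 where there is no reading), "fx", "fy", "cx", "cy" (pixels), "T" (4x4, takes a point from camera to world coordinates); the wrist camera has in their place "hand_eye" (4x4, takes a point from camera to tool coordinates, whose origin is the TCP and whose axes are the flange's). Camera axes: x right, y down, z forward; pixel columns grow to the right and rows downward; lengths in mm; the calibration is good to about 2 mm. A picture is of the moment at which its call begins: read the wrist's pose just before it.
- bot.close_job(): hands the job in, once; it reports no verdict.
Trained networks look in the newest picture that a camera, given by its name, has taken for a name from the list of things; names that differ only in an ending like _2 or _b are one class to them, and where a whole thing is asked for, a point or a joint stands for the part that bears it (a point fixed in the world has none). Each returns a list of dicts, best first, with "p" (0 to 1); they miss things now and then, are a little off and sometimes report something else, mostly with a low value. They report only what shows in the picture. A call takes as long as a camera call.
- spotter.trace(camera, name): "mask" (480x640 bool, what is visible of it) and "bbox" ([left, top, width, height] in pixels, round what is visible of it).
The state is a dict: "t": time; "joints": joint angles; "dq": joint speeds; "joint_torque": joint torques, N m; "position": TCP position; "ee_rot": TCP orientation; "ft_force": force on the tool from outside, world axes, zero at the start; "torque": the same for the moment, N m; "grip_width": finger opening in mm.
Only numpy, scipy, OpenCV 4.12 (cv2) and the standard library are available. Lean on these libraries where they do the work, as an engineer would, in place of code of your own. Each camera call takes 0.05 s, during which the arm holds its last target.

## Working session

There is one attempt and no reset: what is moved stays moved. The work goes in short steps, Python scripts to look and compute and a shell command to move; the robot and the scene stay as the last step left them, time stands still between calls to the robot, and variables do not carry over. Pictures are saved under pics/ and viewed, and the job is handed in when it is done.

```bash
ls; mkdir -p pics; python3 - <<'E'
from rig import bot, imaging, spotter
import cv2,numpy as np
s=bot.state(); print({k:np.round(v,3).tolist() for k,v in s.items()})
for n in ("scene","side"):
    f=imaging.grab_frame(n); cv2.imwrite(f"pics/{n}0.png",f["image"][:,:,::-1]); print(n,f["fx"],f["cx"],f["cy"],np.round(f["T"],3).tolist())
E
```

```text
pics
{'t': 0.0, 'joints': [-81.979, 2.794, 5.589, 92.934, -0.001, 82.68], 'dq': [0.061, 0.052, -0.038, -0.031, -0.076, 0.047], 'joint_torque': [0.0, -33.878, 32.002, 0.02, -0.0, 0.0], 'position': [138.806, -505.664, 230.084], 'ee_rot': [[0.964, 0.265, -0.0], [0.265, -0.964, 0.002], [0.0, -0.002, -1.0]], 'ft_force': [-0.371, 0.399, 0.0], 'torque': [0.049, 0.011, -0.01], 'grip_width': 85.819}
scene 502.4603649338749 317.6152670182772 238.82922586704262 [[-0.913, -0.315, 0.26, 258.221], [-0.408, 0.686, -0.603, 509.646], [0.012, -0.656, -0.754, 766.049], [0.0, 0.0, 0.0, 1.0]]
side 617.9002832439879 318.0665662085451 230.6302097989071 [[-0.986, -0.089, 0.14, 370.768], [-0.166, 0.533, -0.83, 824.768], [-0.0, -0.842, -0.54, 630.664], [0.0, 0.0, 0.0, 1.0]]
```

View pics/scene0.png

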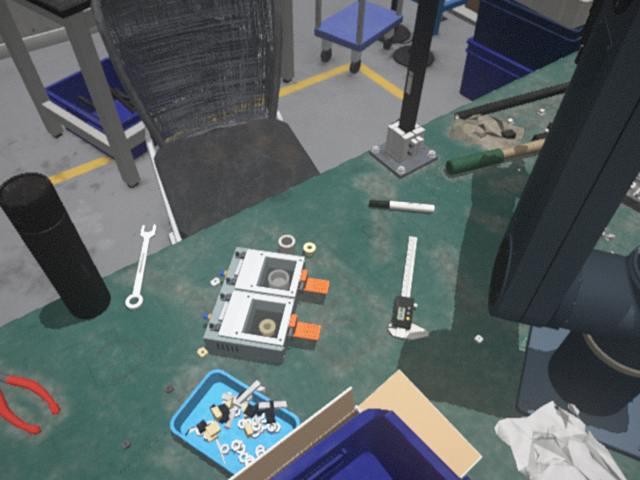

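View pics/side0.png

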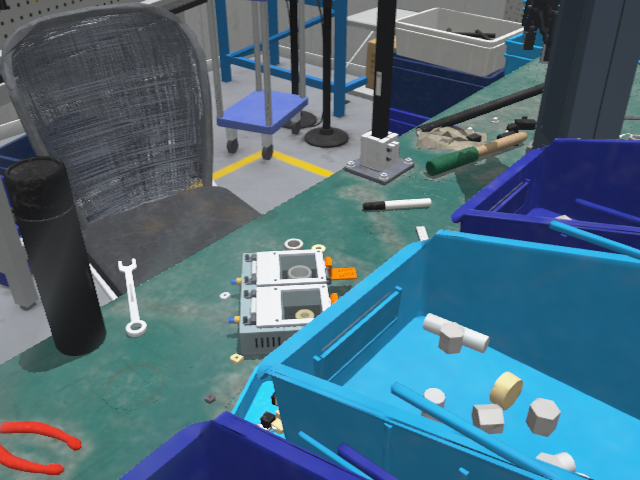

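Both views show the tester with its orange tabs towards the robot. The tan part is in the near bay (scene ~(267,326)) and the steel cup in the far bay (~(278,279)). Next I'll zoom in and measure.

```bash
cat > h.py <<'E'
from rig import bot, imaging, spotter
import cv2,numpy as np
def pts(f,mask):
    v,u=np.nonzero(mask&(f["depth"]>0)); z=f["depth"][v,u]
    P=np.c_[(u-f["cx"])/f["fx"]*z,(v-f["cy"])/f["fy"]*z,z]
    return P@f["T"][:3,:3].T+f["T"][:3,3]
E
python3 - <<'E'
from h import *
f=imaging.grab_frame("scene")
im=f["image"][:,:,::-1]
cv2.imwrite("pics/zoom0.png",cv2.resize(im[225:375,190:350],None,fx=5,fy=4,interpolation=cv2.INTER_CUBIC)[:600])
for n in ["tester","bushing","steel_cup","tab_left","tab_right","lid_left","lid_right","spare_bushing","tall_cup","marker"]:
    for r in spotter.trace("scene",n)[:2]:
        P=pts(f,r["mask"])
        print(n,round(r["p"],2),r["bbox"],np.round(np.median(P,0),1),np.round(np.percentile(P,3,0),1),np.round(np.percentile(P,97,0),1))
# orange pixels
h=cv2.cvtColor(f["image"],cv2.COLOR_RGB2HSV); m=(h[...,0]>4)&(h[...,0]<16)&(h[...,1]>170)&(h[...,2]>120)
m[:,:285]=0;m[:,335:]=0;m[:260]=0;m[345:]=0
n,l,st,c=cv2.connectedComponentsWithStats(m.astype(np.uint8))
for i in range(1,n):
    if st[i,4]>40:
        P=pts(f,l==i);P=P[(P[:,2]<42)&(P[:,2]>28)]; print(st[i],P.mean(0).round(1),cv2.minAreaRect(P[:,:2].astype(np.float32)))
# top surfaces plane 46..58
M=np.zeros((480,640),bool);M[240:365,195:310]=1
P=pts(f,M);Q=P[(P[:,2]>49)&(P[:,2]<60)];print(len(Q),np.median(Q,0).round(1),cv2.minAreaRect(Q[:,:2].astype(np.float32)))
E
```

```text
tester 0.84 [202.7, 247.1, 127.8, 116.1] [533.7 115.1  52.6] [450.2   7.6  10.2] [616.  197.1  57. ]
bushing 0.41 [203.1, 247.4, 127.8, 116.2] [533.3 115.1  52.6] [450.4   8.8  11. ] [615.9 197.1  57. ]
tab_left 0.92 [290.1, 314.7, 30.8, 26.5] [450.1 119.2  35.8] [424.6 101.5   1.9] [471.9 133.3  61.9]
tab_right 0.71 [299.7, 270.7, 30.0, 21.5] [475.4  28.9  36.2] [449.9  12.1  33.3] [493.4  42.   62.1]
tab_right 0.67 [288.2, 312.8, 31.0, 28.2] [449.6 120.   35.9] [424.7 104.2  33.2] [470.4 132.9  61.9]
lid_left 0.92 [219.4, 295.4, 75.6, 52.8] [526.7 141.   53.7] [473.4  94.1  50.5] [580.8 183.4  56.5]
lid_right 0.7 [231.4, 247.9, 72.9, 49.7] [549.7  50.1  53.9] [496.4   3.5  50.8] [602.6  93.4  56.6]
tall_cup 0.76 [280.1, 234.1, 14.4, 21.4] [562.4 -43.4  27.7] [547.5 -59.3   9.5] [575.2 -30.1  36.3]
marker 0.85 [366.9, 198.2, 69.8, 13.7] [ 397.5 -250.5   14.7] [ 335.4 -270.6    5.1] [ 455.9 -230.4   19.4]
6388 [540.5 104.6  53.7] ((542.702392578125, 93.9974136352539), (142.4739990234375, 195.75128173828125), 14.186923027038574)
```

View pics/zoom0.png

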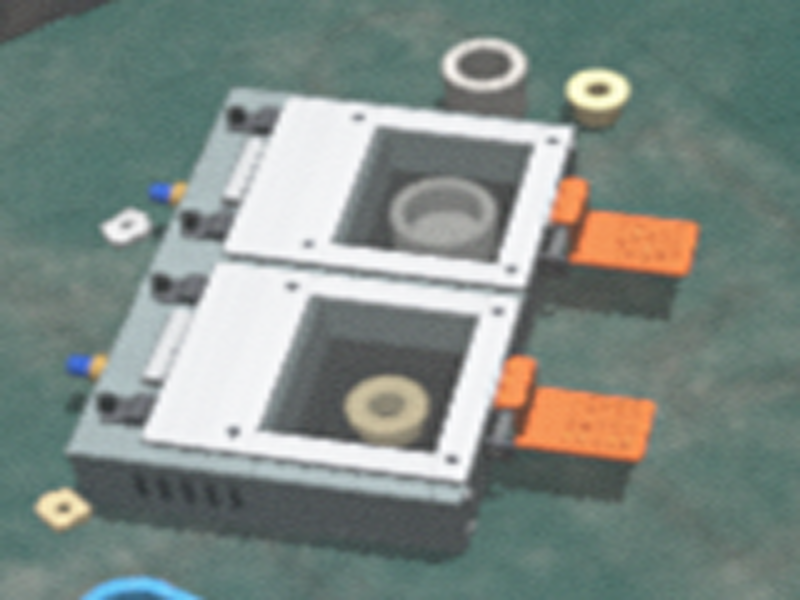

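The tan bushing is in the near, left bay and the steel cup in the right. I'll now fit the tester pose.

```bash
cat >> h.py <<'E'
def fit(f,cam):
    out=[]
    for n,hz in [("lid_left",(50,59)),("lid_right",(50,59))]:
        rs=spotter.trace(cam,n)
        for r in rs[:1]:
            P=pts(f,r["mask"]);P=P[(P[:,2]>hz[0])&(P[:,2]<hz[1])]
            a=np.radians(15.);R=np.array([[np.cos(a),np.sin(a)],[-np.sin(a),np.cos(a)]])
            print(n,r["p"],len(P),P[:,2].mean(),cv2.minAreaRect(P[:,:2].astype(np.float32)))
E
python3 - <<'E'
from h import *
for cam in ("scene","side"):
    f=imaging.grab_frame(cam);print(cam);fit(f,cam)
    for n in ("tab_left","tab_right"):
        for r in spotter.trace(cam,n)[:2]:
            P=pts(f,r["mask"]);P=P[(P[:,2]>31)&(P[:,2]<40)]
            if len(P)>10: print(n,r["p"],len(P),P.mean(0),cv2.minAreaRect(P[:,:2].astype(np.float32)))
w=imaging.grab_frame("wrist");print(w["hand_eye"].round(2).tolist(),w["fx"])
cv2.imwrite("pics/w0.png",w["image"][:,:,::-1])
E
```

```text
scene
lid_left 0.58 3095 53.70717940592621 ((529.5332641601562, 137.64569091796875), (117.32415771484375, 93.31507873535156), 15.608633995056152)
lid_right 0.63 2499 53.8216206165204 ((551.1557006835938, 44.99827194213867), (117.47012329101562, 94.56045532226562), 13.521258354187012)
tab_left 0.93 390 [444.4209939  118.14315722  35.53732918] ((448.28619384765625, 117.3502426147461), (50.29201889038086, 29.296329498291016), 13.507240295410156)
tab_right 0.72 318 [467.67618042  27.2203729   35.5352797 ] ((471.06512451171875, 26.6888370513916), (49.306636810302734, 30.07288360595703), 14.661911010742188)
tab_right 0.63 97 [561.16713723 -44.35971937  34.02617992] ((563.0432739257812, -45.81552505493164), (30.492467880249023, 29.1317081451416), 46.86336898803711)
side
lid_left 0.82 2821 53.87321233835797 ((526.5039672851562, 138.78773498535156), (116.52688598632812, 92.81005859375), 14.874013900756836)
lid_right 0.69 2454 53.850758606778335 ((546.0661010742188, 51.84803009033203), (119.7528305053711, 100.55585479736328), 14.454702377319336)
tab_right 0.77 304 [465.15626837  29.17256861  35.50902983] ((468.18267822265625, 28.31085968017578), (49.71915817260742, 31.251317977905273), 11.625664710998535)
[[-0.0, -0.94, -0.33, 84.26], [1.0, -0.0, 0.0, 0.16], [-0.0, -0.33, 0.94, -142.08], [0.0, 0.0, 0.0, 1.0]] 376.12835333442206
```

```bash
python3 - <<'E'
from h import *
f=imaging.grab_frame("scene")
for u,v in [(403,165),(403,140),(408,110),(412,60),(416,20),(520,100),(440,160)]:
    m=np.zeros((480,640),bool);m[v-1:v+2,u-1:u+2]=1
    print(u,v,np.median(pts(f,m),0).round())
v,u=np.mgrid[:480,:640]
P=np.zeros((480,640,3)); 
M=f["depth"]>0; Q=pts(f,M)
# obstacles above 120 within annulus 
r=np.hypot(Q[:,0],Q[:,1]); az=np.degrees(np.arctan2(Q[:,1],Q[:,0]))
k=(Q[:,2]>80)&(r<750)&(az>-75)&(az<60)
for a in range(-75,60,5):
    s=k&(az>=a)&(az<a+5)
    if s.sum()>5: print(a,s.sum(),r[s].min().round(),r[s].max().round(),Q[s,2].max().round())
E
```

```text
403 165 [ 430. -375.   15.]
403 140 [ 442. -385.   74.]
408 110 [ 448. -407.  138.]
412 60 [ 458. -412.  249.]
416 20 [ 464. -416.  327.]
520 100 [ 231. -743.   23.]
440 160 [ 360. -447.    0.]
-75 518 500.0 600.0 396.0
-50 48 590.0 621.0 85.0
-45 2632 583.0 647.0 372.0
-30 10 57.0 69.0 293.0
-25 20 56.0 75.0 292.0
-20 53 54.0 95.0 293.0
-15 237 53.0 210.0 561.0
-10 978 52.0 208.0 568.0
-5 1308 52.0 205.0 576.0
0 1557 52.0 202.0 583.0
5 1790 52.0 201.0 590.0
10 2297 53.0 202.0 598.0
15 3596 54.0 205.0 600.0
20 9956 55.0 207.0 572.0
25 6715 56.0 207.0 481.0
30 1830 58.0 165.0 345.0
35 1756 59.0 433.0 287.0
40 4687 58.0 557.0 282.0
45 1866 58.0 569.0 273.0
50 5740 58.0 540.0 438.0
55 4331 58.0 492.0 448.0
```

View pics/w0.png

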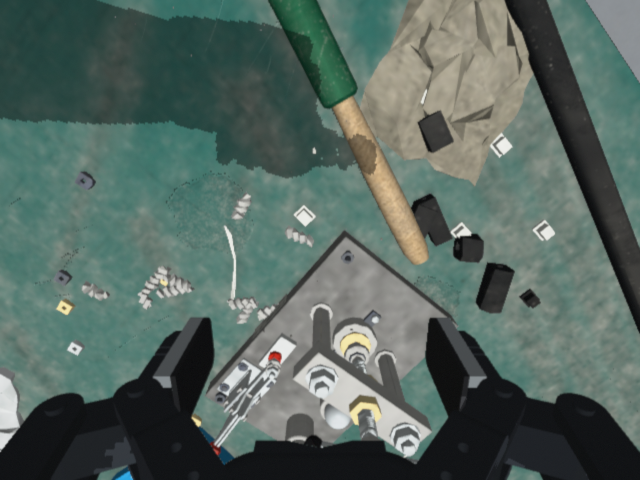

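```bash
python3 -m pendant '0 0 -30 0 0 0;0 0 -60 0 0 0;25 -29 -60 0 0 0;51 -58 -60 0 0 0;76 -87 -60 0 0 0;101 -116 -60 0 0 0;127 -145 -60 0 0 0;152 -174 -60 0 0 0;177 -202 -60 0 0 0;203 -231 -60 0 0 0;228 -260 -60 0 0 0;253 -289 -60 0 0 0;279 -318 -60 0 0 0;304 -347 -60 0 0 0;329 -376 -60 0 0 0;355 -405 -60 0 0 0;380 -434 -60 0 0 0;405 -463 -60 0 0 0;430 -492 -60 0 0 0;456 -521 -60 0 0 0' 255 20
```

```text
t: 2.92
position: [441.1, 118.9, 291.6]
ee_rot: [[0.964, 0.265, 0.001], [0.265, -0.964, -0.0], [0.001, 0.0, -1.0]]
ft_force: [1.1, -1.6, 0.2]
grip_width: -0.2
```

```bash
python3 -m pendant '0 0 20 0 0.06 0.01;0 0 50 0 0.12 0.019;0 0 80 0 0.18 0.019;0 0 110 0 0.24 0.019;0 0 140 0 0.262 0.019;0 0 170 0 0.262 0.019;0 0 190 0 0.262 0.019;0 0 190 0 0.262 0.019;0 0 190 0 0.262 0.019'
python3 - <<'E'
from h import *
s=bot.state();print(s["position"],s["ee_rot"])
w=imaging.grab_frame("wrist");cv2.imwrite("pics/w1.png",w["image"][:,:,::-1])
T=np.eye(4);T[:3,:3]=s["ee_rot"];T[:3,3]=s["position"];w["T"]=T@w["hand_eye"]
for n in ("tab_left","lid_left","bushing","steel_cup"):
  for r in spotter.trace("wrist",n)[:2]:
    P=pts(w,r["mask"]);print(n,r["p"],r["bbox"],np.median(P,0).round(1))
    P=P[(P[:,2]>30)&(P[:,2]<41)] if "tab" in n else P[(P[:,2]>50)&(P[:,2]<59)]
    if len(P)>10: print(P.mean(0),cv2.minAreaRect(P[:,:2].astype(np.float32)))
f=imaging.grab_frame("scene");cv2.imwrite("pics/s1.png",f["image"][:,:,::-1])
E
```

```text
t: 3.67
position: [439.6, 116.7, 100.1]
ee_rot: [[0.937, 0.246, 0.248], [0.237, -0.969, 0.066], [0.256, -0.003, -0.967]]
ft_force: [0.1, 0.7, 1.4]
grip_width: -0.1
[439.58121716 116.70518895 100.13749903] [[ 0.93696219  0.24642768  0.24774027]
 [ 0.23745763 -0.96915665  0.06594894]
 [ 0.25635078 -0.00296385 -0.96657927]]
tab_left 0.92 [293.0, 233.1, 54.5, 78.6] [450.1 119.1  35. ]
[445.11877299 117.19389696  34.6429634 ] ((447.6711730957031, 118.02291870117188), (46.51607131958008, 31.70023536682129), 14.195391654968262)
lid_left 0.56 [240.4, 16.1, 161.4, 224.7] [526.7 138.5  52.9]
[526.16457415 137.97762868  52.88504968] ((527.000732421875, 138.37767028808594), (116.34185028076172, 88.35420227050781), 14.148825645446777)
bushing 0.31 [587.7, 212.8, 52.3, 40.1] [519.8 -59.5  16.9]
```

View pics/w1.png

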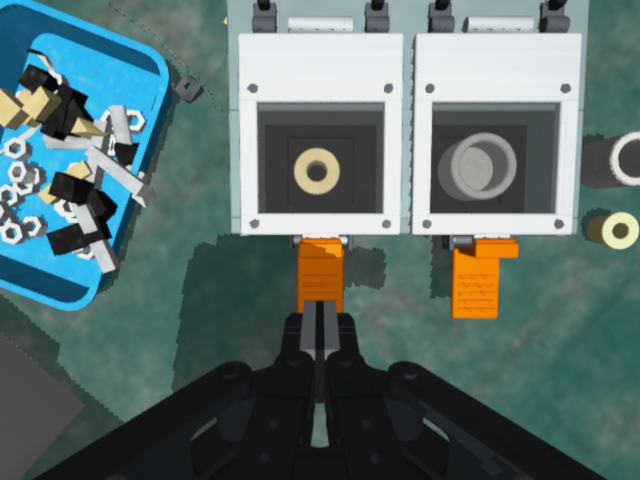

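View pics/s1.png

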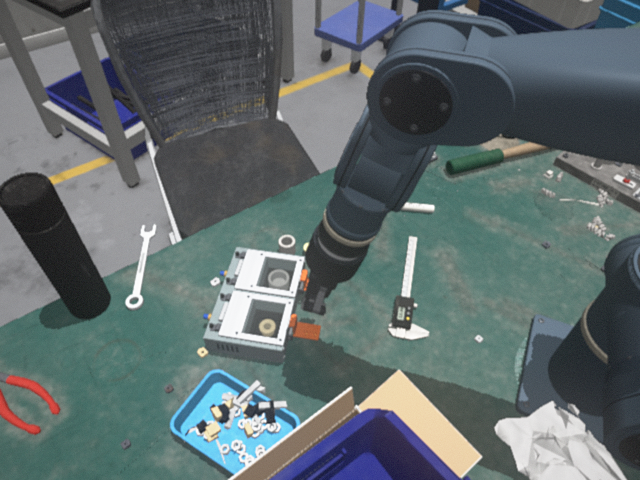

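The wrist view shows the bushing in the left bay at (316,171), the cup in the right bay at (480,165), and the fingertips lined up over the left tab at (320,290). Its measured positions match the scene fit to within 1–2 mm. Now pressing down.

```bash
python3 -m pendant '-5 0 18 0 0 0;-10 0 36 0 0 0;-14 0 52 0 0 0;-15.5 0 58 0 0 0;-16.5 0 62 0 0 0;-16.5 0 62 0 0 0'
```

```text
t: 4.47
position: [440.9, 117.0, 37.2]
ee_rot: [[0.936, 0.246, 0.25], [0.237, -0.969, 0.066], [0.259, -0.003, -0.966]]
ft_force: [-0.9, -0.1, 0.6]
grip_width: -0.1
```

```bash
python3 -m pendant '-0.8 0 2.9 0 0 0;-1.6 0 5.8 0 0 0;-2.3 0 8.7 0 0 0;-2.6 0 9.7 0 0 0;-2.6 0 9.7 0 0 0'; python3 - <<'E'
from h import *
f=imaging.grab_frame("scene");cv2.imwrite("pics/s2.png",cv2.resize(f["image"][200:380,180:370,::-1],None,fx=3,fy=3))
print(bot.state()["ft_force"])
E
```

```text
t: 4.88
position: [442.8, 117.3, 28.8]
ee_rot: [[0.935, 0.246, 0.255], [0.237, -0.969, 0.067], [0.263, -0.002, -0.965]]
ft_force: [0.8, 0.0, 5.3]
grip_width: -0.0
[1.63182172 0.62452664 4.48094132]
```

View pics/s2.png

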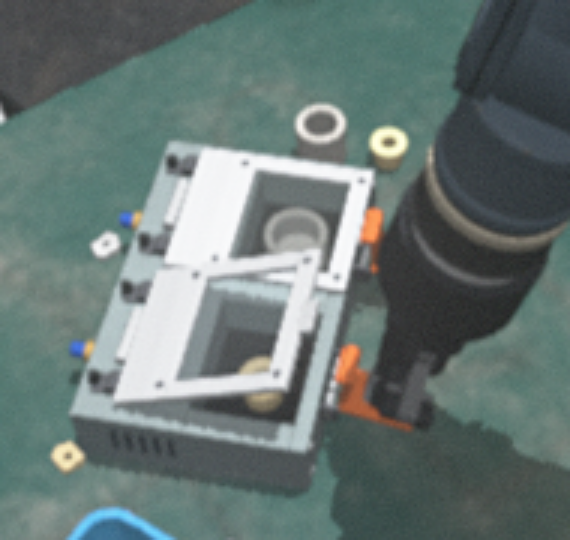

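The lid has sprung: its near edge is lifted at (300,320) in the crop and the right lid is still shut. Backing off upward.

```bash
python3 -m pendant '0 0 -8 0 0 0;0 0 -18 0 0 0;0 0 -30 0 0 0;4 0 -46 0 0 0;8.5 0 -62 0 0 0;13 0 -80 0 0 0;13 0 -80 0 0 0'; python3 - <<'E'
from h import *
f=imaging.grab_frame("scene");cv2.imwrite("pics/s3.png",cv2.resize(f["image"][200:380,180:370,::-1],None,fx=3,fy=3))
for r in spotter.trace("scene","lid_left")[:1]:
    P=pts(f,r["mask"]);print(r["p"],np.percentile(P,1,0),np.percentile(P,99,0))
    a=np.radians(14.2);X=(P[:,:2]-[541,93.8])@np.array([np.cos(a),np.sin(a)])
    k=(P[:,2]>60)&(P[:,2]<150);print(np.polyfit(X[k],P[k,2],1),np.degrees(np.arctan(np.polyfit(X[k],P[k,2],1)[0])))
E
```

```text
t: 5.52
position: [434.5, 114.8, 111.8]
ee_rot: [[0.935, 0.246, 0.255], [0.237, -0.969, 0.066], [0.264, -0.001, -0.965]]
ft_force: [0.6, 0.6, 0.4]
grip_width: 0.0
0.73 [500.985694    96.48068036  55.16400802] [585.23850041 190.18301096 138.81275013]
[ -1.06504029 112.718971  ] -46.80398531460193
```

View pics/s3.png

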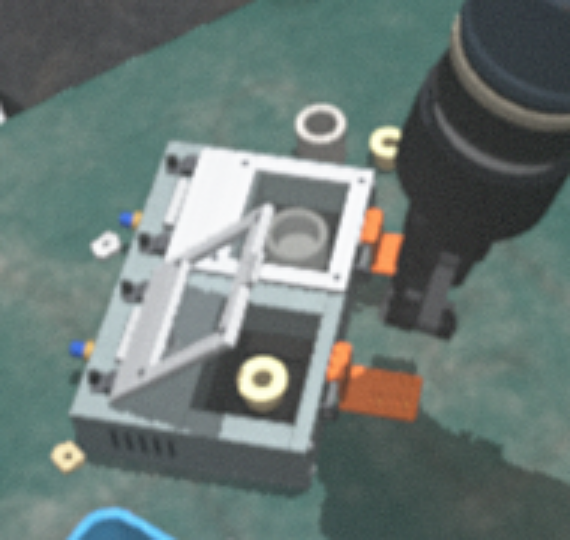

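The lid stands at about 0.82 rad, the tab has sprung back and the bushing is still in its nest. Next I go under the lid edge and push it back.

```bash
python3 -m pendant '20 0 5.3 0 0 0;40 0 10.6 0 0 0;58 0 15.8 0 0 0;63 0 15 0 0 0;68 0 14.4 0 0 0;73 0 13.7 0 0 0;78 0 13 0 0 0;83 0 12.3 0 0 0;88 0 11.6 0 0 0;93 0 11 0 0 0;98 0 10.3 0 0 0;103 0 9.6 0 0 0;108 0 8.9 0 0 0;113 0 8.2 0 0 0;118 0 7.5 0 0 0;118 0 7.5 0 0 0'; cat > l.py <<'E'
from h import *
import sys
f=imaging.grab_frame("scene");cv2.imwrite(f"pics/{sys.argv[1]}.png",cv2.resize(f["image"][200:380,180:370,::-1],None,fx=3,fy=3))
a=np.radians(14.2)
s=bot.state();d=s["position"][:2]-np.array([541,93.8]);print("tcp tester",d@[np.cos(a),np.sin(a)],d@[-np.sin(a),np.cos(a)],s["position"][2],s["ft_force"])
for r in spotter.trace("scene","lid_left")[:1]:
    P=pts(f,r["mask"]);D=P[:,:2]-[541,93.8];X=D@np.array([np.cos(a),np.sin(a)])
    k=(P[:,2]>65)&(P[:,2]<165)
    th=np.pi-np.arctan2(P[k,2]-51,X[k]-55);print(r["p"],k.sum(),"theta~",np.percentile(th,[10,50,90]), "zmax",np.percentile(P[:,2],98))
E
python3 l.py s4
```

```text
t: 6.95
position: [546.6, 143.5, 131.6]
ee_rot: [[0.936, 0.246, 0.252], [0.237, -0.969, 0.066], [0.26, -0.002, -0.966]]
ft_force: [-0.3, -0.4, -0.5]
grip_width: 0.1
tcp tester 17.221751111605847 46.903382764321215 131.42792275736795 [-0.4314372   0.31264255 -0.05960818]
0.53 279 theta~ [1.20088671 1.2875715  1.33332585] zmax 160.04965206322393
```

View pics/s4.png

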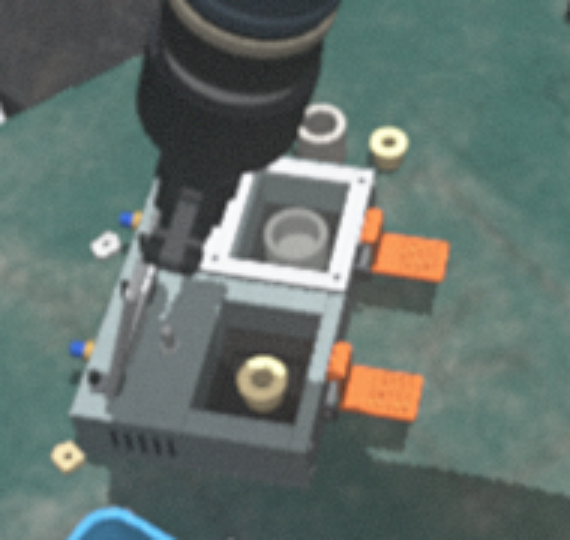

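```bash
python3 -m pendant '6 0 0.3 0 0 0;12 0 0.8 0 0 0;18 0 1.3 0 0 0;24 0 1.8 0 0 0;30 0 2.4 0 0 0;36 0 2.9 0 0 0;42 0 3.5 0 0 0;46 0 4.5 0 0 0;50 0 5.5 0 0 0;50 0 5.5 0 0 0'; python3 l.py s5
```

```text
t: 7.88
position: [594.5, 155.7, 138.9]
ee_rot: [[0.936, 0.246, 0.251], [0.237, -0.969, 0.066], [0.26, -0.002, -0.966]]
ft_force: [0.6, -0.7, 0.8]
grip_width: -0.5
tcp tester 66.74148388697378 46.95683121877391 138.88963434502637 [-0.87697424  0.65122746 -0.91460146]
0.75 1456 theta~ [1.64692681 1.78899614 1.82043328] zmax 161.61503643786415
```

Small steps to the stop, watching the force.

```bash
python3 -m pendant '2 0 0.5 0 0 0;4 0 1 0 0 0;6 0 1.6 0 0 0;7.5 0 2 0 0 0;7.5 0 2 0 0 0'; python3 l.py s6
```

```text
t: 8.4
position: [601.0, 157.4, 138.3]
ee_rot: [[0.936, 0.246, 0.25], [0.237, -0.969, 0.066], [0.258, -0.003, -0.966]]
ft_force: [-1.3, -0.3, -0.4]
grip_width: 0.0
tcp tester 73.7816125384025 47.020890373250374 138.44023026089215 [-1.60373022 -0.45433122 -0.91767761]
0.85 1581 theta~ [1.7263662  1.85873722 1.89008041] zmax 156.22275385948925
```

```bash
python3 -m pendant '1.5 0 0.4 0 0 0;3 0 0.8 0 0 0;4.5 0 1.2 0 0 0;4.5 0 1.2 0 0 0'; python3 l.py s7
```

```text
t: 8.83
position: [602.1, 157.8, 137.7]
ee_rot: [[0.938, 0.246, 0.243], [0.238, -0.969, 0.064], [0.251, -0.002, -0.968]]
ft_force: [-10.8, -2.5, 4.9]
grip_width: 0.1
tcp tester 74.96688064651335 47.05680463223052 137.73468407035674 [-10.36142194  -3.2518837    3.70031234]Traceback (most recent call last):
  File "l.py", line 9, in <module>
    th=np.pi-np.arctan2(P[k,2]-51,X[k]-55);print(r["p"],k.sum(),"theta~",np.percentile(th,[10,50,90]), "zmax",np.percentile(P[:,2],98))
                                                                         ~~~~~~~~~~~~~^^^^^^^^^^^^^^^
    return _quantile_unchecked(
        a, q, axis, out, overwrite_input, method, keepdims, weights)
    return _ureduce(a,
                    func=_quantile_ureduce_func,
    ...<5 lines>...
                    overwrite_input=overwrite_input,
                    method=method)
    r = func(a, **kwargs)
    result = _quantile(arr,
                       quantiles=q,
    ...<2 lines>...
                       out=out,
                       weights=wgt)
    slices_having_nans = np.isnan(arr[-1, ...])
                                  ~~~^^^^^^^^^
IndexError: index -1 is out of bounds for axis 0 with size 0
```

The force rose to 11 N at the predicted stop position. Withdrawing straight back, then up.

```bash
python3 -m pendant '-3 0 -0.8 0 0 0;-8 0 -2.1 0 0 0;-16 0 -4.2 0 0 0;-28 0 -7.5 0 0 0;-44 0 -11.8 0 0 0;-62 0 -16.6 0 0 0;-85 0 -23 0 0 0;-110 0 -29.5 0 0 0;-127 0 -54 0 0 0;-142 0 -80 0 0 0;-157 0 -106 0 0 0;-157 0 -106 0 0 0;-157 0 -106 0 0 0'; python3 l.py s8; python3 - <<'E'
from h import *
s=bot.state()
w=imaging.grab_frame("wrist");cv2.imwrite("pics/w8.png",w["image"][:,:,::-1])
T=np.eye(4);T[:3,:3]=s["ee_rot"];T[:3,3]=s["position"];w["T"]=T@w["hand_eye"]
f=imaging.grab_frame("scene")
for n in ("marker","tall_cup","spare_bushing","lid_right"):
  for r in spotter.trace("scene",n)[:1]: print(n,r["p"],r["bbox"],np.median(pts(f,r["mask"]),0).round(1))
E
```

```text
t: 10.02
position: [433.3, 114.4, 203.4]
ee_rot: [[0.934, 0.246, 0.257], [0.237, -0.969, 0.067], [0.266, -0.001, -0.964]]
ft_force: [1.0, 0.3, 0.0]
grip_width: -0.3
tcp tester -99.78613168881516 46.46746440879546 201.6256534978859 [ 0.44534844  0.5713939  -1.13351808]
0.91 2177 theta~ [1.75347966 1.87302641 1.89718644] zmax 157.30496640193078
marker 0.77 [378.4, 199.8, 56.3, 14.7] [ 382.2 -254.1   14.9]
tall_cup 0.77 [279.7, 233.8, 15.1, 23.4] [562.3 -43.9  28.7]
spare_bushing 0.45 [302.7, 244.1, 12.8, 10.7] [522.7 -57.3  17.2]
lid_right 0.96 [231.1, 247.3, 71.2, 49.6] [549.2  50.8  53.9]
```

View pics/s8.png

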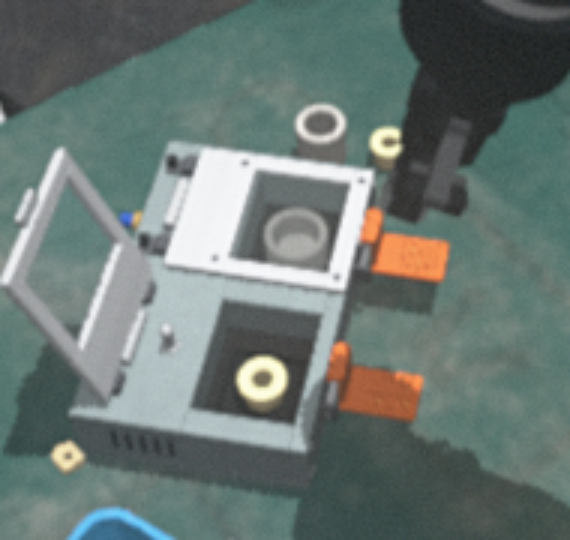

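View pics/w8.png

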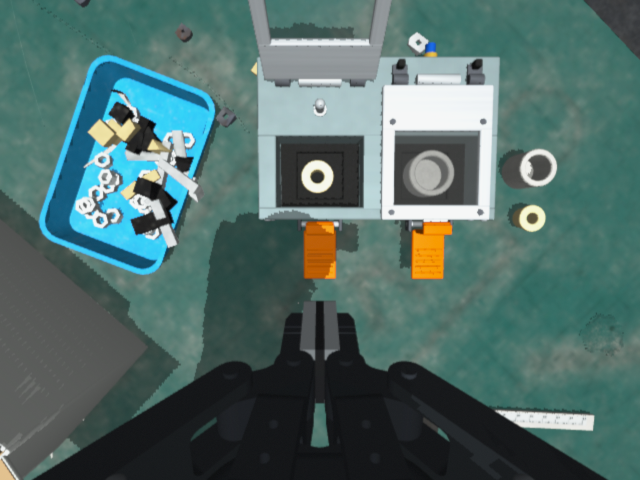

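The left lid leans back at its stop. The faces I measured are its underside, 3 mm forward of mid-thickness, so 1.89 rad reads as about 1.92. The right lid is shut, both parts are in their nests, and the robot is clear with about zero force.

```bash
python3 -c "
from rig import bot
print(bot.close_job())"
```

```text
the job is handed in; nothing more can be done
None
```

The bushing's bay, the left one, is open: I pressed its orange tab with the closed fingertips, the lid sprang up, and I pushed it back to its stop. I then moved clear and handed the job in at about 10 s; the system reports no verdict.

- **Tab and lid:** the tab took about 5 N. The lid rose to about 0.82 rad and then went back until the force jumped to 11 N where the stop was expected.
- **Lid angle at the end:** the last picture reads about 1.87–1.90 rad on the lid's underside. Allowing for the lid's half-thickness, that is about 1.92 rad, the stop.
- **Rest of the tester:** the last pictures show the bushing and the steel cup in their nests and the right lid shut.
- **Things around it:** the tall cup is where it was. The arm partly hid the marker in the last picture, so its reading shifted from (397, -250) to (382, -254) mm. The spare bushing was only found at the end, with low confidence (0.45), so it has no earlier reading to compare; it looks unmoved. I never went near either of them.
- **Clear of contact:** the tool ended about 200 mm above the bench with about 1 N reading, which is the sensor's noise level.

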